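# Lock the castle nut on a load cell

## Task

Tighten the castle nut on the load cell's stud (clockwise seen from above) to the next slots that line up with the stud's cross hole, neither back to the previous ones nor on past these. Then take the long pin from its rest and feel it gently through slots and cross hole, from either end (the hole sits a few millimetres higher or lower in the slots each time), until its head is home against the nut; press the head on the nut with about 8 to 10 N for half a second to be sure, never push the pin with more than 20 N, and let go. Leave the short pin and everything else alone.

Things in the scene. Friction and masses are not known exactly. Their poses are not given: they have to be found in the camera images.
- cell: load cell under test, bolted to the bench: grey plate 130 x 130 x 12, round aluminium body 80 dia up to z = 38, washer up to 41, then the castle nut (41 to 78) on an upright steel stud, 30 dia. Origin: stud axis at bench level; z up; x along the cross hole of the stud. A white line scribed on the stud's end face runs along the cross hole.
- slot_mid (a point): point on the stud axis at half height of the nut's slots, 69.5 above the bench, fixed to the cell; x along the stud's cross hole (7.2 square, straight through, open at both ends). How far the stud stands out is not measured: the hole's centre lies on this axis 0 to 5 mm above or below this point, the stud's end 20 above the hole's centre. Find the hole in the slot by feel (or by sight).
- nut (a joint): angle of the castle nut (rad), growing clockwise seen from above (tightening). Slots line up with the cross hole at 0 and every 1.047 rad (60 degrees); then two flats stand square to the hole, 23 mm from the axis. Starts between 0.2 and 0.75, so the next slots line up at 1.047. Stiff: about 0.25 N m turns it; it stays where it is left.
- nut_top (a point): middle of the castle nut's top, on the stud axis, 78 above the bench; x through two opposite slots, turning with the nut. The nut is a steel hexagon, 46 across flats, 37 tall (z 41 to 78), with six slots 7.6 wide and 17 deep (z 61 to 78), open at the top, one through the middle of each flat. It can be gripped across two flats from above.
- pin: the long pin: round steel shaft 6 dia, 60 long, last 1.5 mm tapered to 5 dia, on an aluminium block head 22 long (along the pin) x 14 wide x 34 tall. Origin: on the shaft axis at the front face of the head; x along the shaft to its tip, z up; the head reaches from x = -22 to 0, 16 below the axis to 18 above. It starts level on its rest with the axis 19 above the bench. Mass about 45 g.
- pin_mid (a point): point on the long pin's axis, 23 ahead of the head's front face: lies on the stud axis, at the hole's centre, when the pin is home.
- short_pin: the short pin: same head, shaft only 34 long; on the other rest. Leave alone.
- rest_a: black rest of the long pin: plate 104 x 40 x 3 with a block 45 x 30, 21 high, grooved 8 wide along x for the shaft. Fixed; origin at bench level; the pin's origin starts 20 mm behind it (-x), the head free at both sides.
- rest_b: same rest, for the short pin.
- spare_nut: bystander: smaller loose castle nut, 36 across flats; origin at its underside. Leave alone.
- spanner: bystander: open spanner; origin at its underside. Leave alone.
- screwdriver: bystander: screwdriver; origin at its underside. Leave alone.
- meter: bystander: hand multimeter, 150 x 75 x 40; origin at its underside. Leave alone.
- weight: bystander: brass test weight, 44 dia, 64 tall; origin at its underside. Leave alone.
- washer: bystander: flat washer, 40 dia, 4 thick; origin at its underside. Leave alone.
Not all that is in view belongs to the job. What is meant by the cell is not red, and is the larger of those in its own colour.

How it is judged:
On the way, in this order (a step that is already met when the one before it is completed fails the run):
1. slots of the nut are lined up with the cross hole, by tightening (value of joint nut between 0.9672 and 1.1272 rad and velocity of joint nut between -0.05 and 0.05 rad/s), for 0.2 s.
2. the pin's head was pressed home on the nut with more than 5 N (horizontal distance between pin_mid and slot_mid below 0.003 m and height (world z) of pin_mid between 0.061 and 0.078 m and contact force between pin and cell above 5 N and contact force between pin and the fingers above 2 N), for 0.25 s.
At the end, for the whole second after the job is handed in: The nut stands within 0.08 rad of the next aligned position (1.047 rad), and the long pin rests through slots and hole with its head home: site pin_mid horizontally within 3 mm of the stud axis, 61 to 78 mm up, pin along the hole within 0.15 rad, released and at rest (value of joint nut between 0.9672 and 1.1272 rad and horizontal distance between pin_mid and slot_mid below 0.003 m and height (world z) of pin_mid between 0.061 and 0.078 m and angle between the x axis of pin and the x axis of slot_mid, either way round below 0.15 rad and linear speed of pin below 0.02 m/s); the robot touches nothing.
It fails at once if the nut was backed off to the previous slot (value of joint nut below 0.08 rad).
It fails at once if the nut was turned well past the next slot (value of joint nut above 1.3472 rad).
It fails at once if the pin was forced: pressed on nut or stud with more than 20 N (contact force between pin and cell above 20 N).
It fails at once if a bystander or the short pin was moved by more than 2 cm (distance of any of short_pin, spare_nut, spanner, screwdriver, meter, weight, washer from where it was at the start of the episode above 0.02 m).
It also fails if it takes over 72 s, if anything falls off the work surface, if the arm or the gripper's body presses on something with over 40 N, if the wrist force passes 120 N, or if a joint passes its speed limit or range.

## Robot

A 7-joint arm with a two-finger parallel gripper is mounted at the origin on the work surface. World frame = base frame: x ahead of the robot, y to its left, z up, the work surface at z = 0. Lengths are in m, angles in rad, forces in N, time in s.
With the tool pointing down it reaches from about 0.35 to 0.9 m from the base axis. Payload 19.9 kg.
Tool frame: the origin (TCP) lies between the finger pads; the fingertips stand 19 mm ahead of it and the grasp point (between the pads) is the TCP; z points along the fingers, y is the line along which they close (so a half turn about z gives the same grasp; the last joint's range is limited). The gripper opens to 94 mm and grips with 3 to 60 N. Pads are 16 mm wide; open, the fingers measure 119 mm over their backs; the gripper's body (75 mm by 177 mm) begins 78 mm behind the grasp point.
Start: joints at [-1.155, 0.417, -0.01, 1.614, 0.005, 1.111, -0.053], TCP at [0.276, 0.561, 0.196] pointing down, gripper open.
Joint ranges: [-2.81, 2.81], [-0.39, 2.02], [-1.27, 1.25], [0.06, 2.57], [-1.19, 4.33], [0.19, 2], [-2.82, 2.82]. Speed limits (rad/s): [1.89, 1.89, 2.39, 2.39, 3.01, 3.01, 3.01].

## Interface

Orientations are given as a 3x3 rotation matrix whose columns are the frame's x, y, z axes.
In Python, from rig import robot gives the robot as it stands. Calls block until the motion is done:
- robot.move_ptp(position, orientation): joint-space move of the TCP to a pose.
- robot.move_linear(position, velocity=0.15, frame=None, threshold=None): straight line of the TCP; frame=None keeps the orientation; velocity is the mean speed in m/s. With threshold (N) it stops when the force on the tool has changed by that much, and returns True; else False.
- robot.goto_joints(angles): joint-space move.
- robot.gripper_to(opening): finger opening in m; the grip force is fixed at half the most; returns when the fingers have stopped.
- robot.pause(seconds).
- robot.ik(position, orientation): joint angles nearest the present ones, or None.
- robot.get_state(): the state.
- robot.grab_frame(name): name is "side" or "top" or "wrist"; returns the picture (384x512x3 uint8, red, green, blue); there is no depth.
- robot.camera_info(name): a dict with "fx", "fy", "cx", "cy" (pixels), "rvec" (rotation vector, rad) and "tvec" (3), from world to camera coordinates, as OpenCV has them. Camera axes: x right, y down, z forward; pixel columns grow to the right and rows downward; lengths in m; the calibration is good to about 2 mm. A picture is of the moment at which its call begins: read the wrist's pose just before it. camera_info takes no time and is no camera call; for the wrist camera it gives the pose at the moment of the call.
A pose or a line that the arm cannot do raises robot.PlanningError and nothing moves.
- robot.sign_off(): hands the job in; it is judged then, once.
The state is a dict: "time": time; "qpos": joint angles; "joint_vel": joint speeds; "effort": joint torques, N m; "ee_pos": TCP position; "tool_rot": TCP orientation; "force": force on the tool from outside, world axes, zero at the start; "moment": the same for the moment, N m; "opening": finger opening in m; "grasp_force": force on a finger pad.
Only numpy, scipy, OpenCV 4.12 (cv2) and the standard library are available. Lean on these libraries where they do the work, as an engineer would, in place of code of your own. Each camera call takes 0.05 s, during which the arm holds its last target. There are 200 camera calls.

## Working session

There is one attempt and no reset: what is moved stays moved. The work goes in short steps, each a Python script; the robot and the scene stay as the last script left them, time stands still between calls to the robot, and variables do not carry over. Pictures are saved under pics/ and viewed, at most 10 in all, crops included, and the job is handed in when it is done.

```bash
mkdir -p pics; ls
python3 - <<'E'
from rig import robot
import cv2
for n in ("top","side"):
    cv2.imwrite(f"pics/{n}0.png",robot.grab_frame(n)[:,:,::-1]); print(n,robot.camera_info(n))
s=robot.get_state();print(s['time'],s['ee_pos'],s['tool_rot'],s['opening'])
E
```

```text
pics
top {'fx': 413.6205693932317, 'fy': 413.6205693932317, 'cx': 251.72431163314698, 'cy': 193.37516559756602, 'rvec': array([ 2.13902468, -2.07745758,  0.21041268]), 'tvec': array([-0.05900686,  0.49754008,  1.15620934])}
side {'fx': 497.750540531496, 'fy': 497.750540531496, 'cx': 250.91774798172244, 'cy': 186.45871827993778, 'rvec': array([ 2.12388209, -0.57863243,  0.26996708]), 'tvec': array([-0.47261886,  0.198606  ,  1.25873912])}
0.1 [0.276107   0.56033062 0.19561606] [[-8.97024779e-01  4.41980090e-01 -3.81127694e-04]
 [ 4.41980245e-01  8.97024248e-01 -9.80957116e-04]
 [-9.16827311e-05 -1.04839375e-03 -9.99999446e-01]] 0.094080944695123
```

View pics/top0.png

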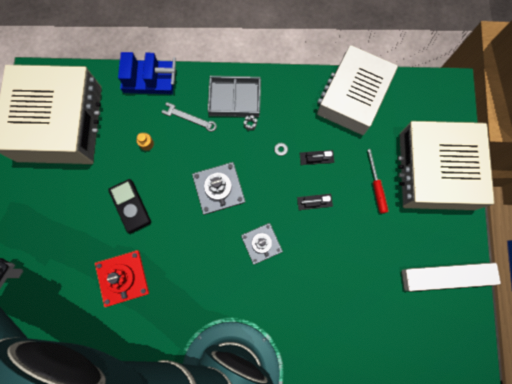

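View pics/side0.png

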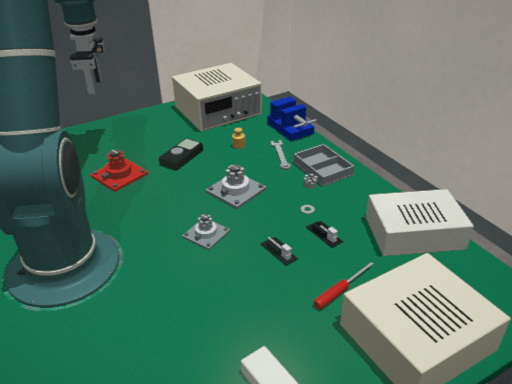

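The large grey cell, top view (218,187), is the target. The red one and the small grey one are decoys. The two pin rests are at (317,157) and (315,202).

```bash
cat > h.py <<'E'
from rig import robot
import cv2, numpy as np
def cam(n):
    c=robot.camera_info(n); R=cv2.Rodrigues(np.array(c['rvec']))[0]
    return np.array([[c['fx'],0,c['cx']],[0,c['fy'],c['cy']],[0,0,1]]),R,np.array(c['tvec'])
def ray(c,uv,z):
    K,R,t=c; o=-R.T@t; d=R.T@np.linalg.inv(K)@np.array([uv[0],uv[1],1.]); return o+d*(z-o[2])/d[2]
def proj(c,p):
    K,R,t=c; q=K@(R@np.asarray(p)+t); return q[:2]/q[2]
def down(a):  # tool y axis (closing) at world angle a
    y=np.array([np.cos(a),np.sin(a),0]); z=np.array([0,0,-1.]); return np.column_stack([np.cross(y,z),y,z])
def snap(n,name):
    c=cam(n); im=robot.grab_frame(n); np.savez('pics/'+name+'.npz',K=c[0],R=c[1],t=c[2]); cv2.imwrite('pics/'+name+'.png',im[:,:,::-1]); return c,im
def load(name):
    d=np.load('pics/'+name+'.npz'); return d['K'],d['R'],d['t']
E
python3 - <<'E'
from h import *
c=cam('top')
for n,uv,z in (("cell",(218,187),.08),("plate",(218.5,188),.012),("A",(317,157),.02),("B",(315,202),.02)): print(n,ray(c,uv,z))
w=cam('wrist'); s=robot.get_state(); R=s['tool_rot']
print('cam in tool',R.T@(-w[1].T@w[2]-s['ee_pos'])); print(R.T@w[1].T, w[0])
E
```

```text
cell [0.50895056 0.05220175 0.08      ]
plate [0.5211172  0.05704786 0.012     ]
A [ 0.62479735 -0.23986116  0.02      ]
B [ 0.48482077 -0.23352607  0.02      ]
cam in tool [ 0.08227974  0.00031009 -0.1886267 ]
[[ 3.19634138e-04 -9.59116227e-01 -2.83012297e-01]
 [ 9.99999898e-01  3.96776166e-04 -2.15256916e-04]
 [ 3.18748936e-04 -2.83012200e-01  9.59116256e-01]] [[330.83405616   0.         253.3355456 ]
 [  0.         330.83405616 186.6818364 ]
 [  0.           0.           1.        ]]
```

Run:
```python
from h import *
for a in range(-180,180,30):
    q=robot.ik([.515,.055,.17],down(np.radians(a))); q2=robot.ik([.555,-.237,.25],down(np.radians(a))); print(a,None if q is None else np.round(q,2),None if q2 is None else np.round(q2,2))
robot.move_ptp([.515,.055,.19],down(np.radians(-90)))
snap('wrist','w_cell'); print(robot.get_state()['time'])
robot.move_ptp([.555,-.237,.25],down(np.radians(-90)))
snap('wrist','w_pins'); print(robot.get_state()['time'])
a=cv2.imread('pics/w_cell.png'); b=cv2.imread('pics/w_pins.png')
cv2.imwrite('pics/ca.png',cv2.resize(a[60:330,90:450],(800,600),interpolation=cv2.INTER_CUBIC))
```

```text
-180 [ 0.7   0.45 -1.08  1.88  0.45  1.08  2.58] [-0.41  0.53  1.08  1.63 -0.49  1.28 -2.37]
-150 [-1.02  0.44  1.09  1.93 -0.45  1.04 -2.36] [-0.41  0.53  1.08  1.63 -0.49  1.28 -1.85]
-120 [-1.02  0.44  1.09  1.93 -0.45  1.04 -1.83] [-0.41  0.53  1.08  1.63 -0.49  1.28 -1.33]
-90 [-0.75  0.31  0.7   1.92 -0.24  0.99 -1.51] [-0.33  0.47  0.94  1.63 -0.4   1.25 -0.88]
-60 [-0.68  0.29  0.61  1.92 -0.2   0.99 -1.03] [-0.32  0.47  0.93  1.63 -0.39  1.25 -0.36]
-30 [-0.66  0.29  0.59  1.92 -0.19  0.99 -0.51] [-0.34  0.47  0.95  1.63 -0.4   1.25  0.17]
0 [-0.61  0.28  0.52  1.92 -0.17  0.98 -0.01] [-0.34  0.48  0.97  1.63 -0.41  1.25  0.7 ]
30 [-0.55  0.27  0.46  1.92 -0.14  0.98  0.49] [-0.35  0.49  0.99  1.63 -0.42  1.26  1.24]
60 [-0.5   0.27  0.39  1.92 -0.12  0.98  0.99] [-0.32  0.47  0.93  1.63 -0.39  1.25  1.73]
90 [-0.42  0.26  0.3   1.91 -0.09  0.98  1.49] [-0.29  0.45  0.88  1.63 -0.36  1.24  2.23]
120 [-0.35  0.26  0.21  1.91 -0.06  0.98  1.99] [-0.22  0.42  0.77  1.63 -0.3   1.22  2.71]
150 [-0.28  0.26  0.13  1.91 -0.04  0.98  2.49] [ 1.11  0.54 -1.08  1.58  0.49  1.32  2.58]
2.1667
3.3667
```

View pics/ca.png

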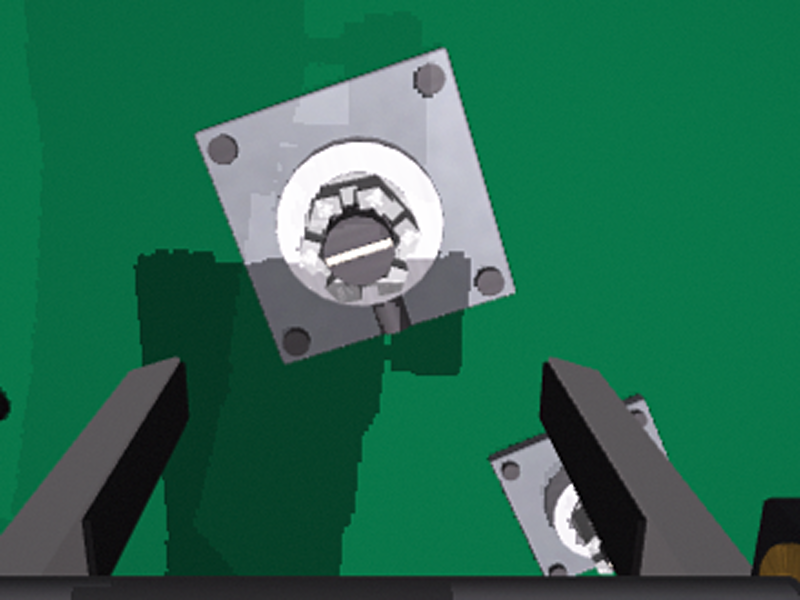

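View pics/w_pins.png

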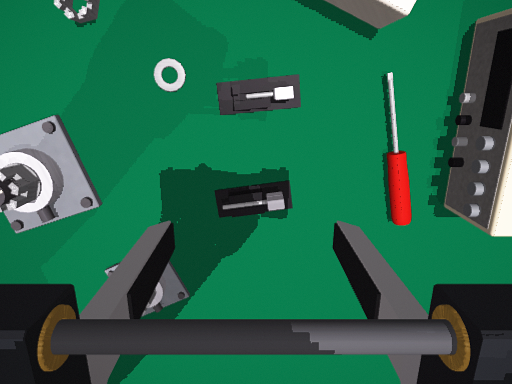

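The lower pin, with its tip at (222,206) and head at (275,202), is the long one; its shaft reaches past the block. The upper pin is the short one. The stud's scribed line runs at about 18° in the image. Next I'll get the axis, hole direction and nut angle, using an overlay.

```bash
cat > m.py <<'E'
from h import *
c=load('w_cell'); f=lambda p:(p[0]/2.2222+90,p[1]/2.2222+60)
P=[ray(c,f(p),.012)[:2] for p in((197,133),(445,48),(514,292),(285,363))]
ctr=np.mean(P,0)
e=P[1]-P[0]; print('ctr',ctr,'edges',[round(float(np.linalg.norm(P[i]-P[i-1])),4) for i in range(4)],'ang',[round(float(np.degrees(np.arctan2(*(P[i]-P[i-1])[::-1]))),1) for i in range(4)])
L=[ray(c,f(p),.0895)[:2] for p in((328,263),(393,242))]
d=L[1]-L[0]; print('line ang',np.degrees(np.arctan2(d[1],d[0])),np.linalg.norm(d))
for z in (.0845,.087,.0895,.092,.0945): print(z,proj(c,[*ctr,z]),'seen',np.array(f((360.5,251))))
im=cv2.imread('pics/w_cell.png'); S=8;u0,v0=215,130
b=cv2.resize(im[v0:v0+70,u0:u0+75],None,fx=S,fy=S,interpolation=cv2.INTER_CUBIC)
cv2.imwrite('pics/nut.png',b)
c2=load('w_pins')
q=[ray(c2,p,.037) for p in((266,193),(283,191),(285,209),(268,211))]; 
print('head top?',q); print('tip',ray(c2,(222,206),.019),'head',ray(c2,(265,203),.019))
b2=cv2.resize(cv2.imread('pics/w_pins.png')[170:225,205:300],None,fx=8,fy=8,interpolation=cv2.INTER_CUBIC)
o=np.zeros((600,780,3),np.uint8); cv2.imwrite('pics/pin.png',b2)
E
python3 m.py
```

```text
ctr [0.52510574 0.05721546] edges [0.128, 0.1268, 0.1279, 0.1273] ang [18.1, -71.6, -161.7, 108.5]
line ang -71.4403924848624 0.027780654741001994
0.0845 [251.83306468 172.44188474] seen [252.22662227 172.95112951]
0.087 [251.82094161 173.11066583] seen [252.22662227 172.95112951]
0.0895 [251.80862355 173.79020306] seen [252.22662227 172.95112951]
0.092 [251.79610578 174.48075804] seen [252.22662227 172.95112951]
0.0945 [251.78338339 175.1826009 ] seen [252.22662227 172.95112951]
head top? [array([ 0.51173352, -0.25143094,  0.037     ]), array([ 0.51444864, -0.27298096,  0.037     ]), array([ 0.49012881, -0.27623454,  0.037     ]), array([ 0.48732329, -0.25433499,  0.037     ])]
tip [ 0.48753337 -0.19321055  0.019     ] head [ 0.49194345 -0.25099457  0.019     ]
```

View pics/nut.png

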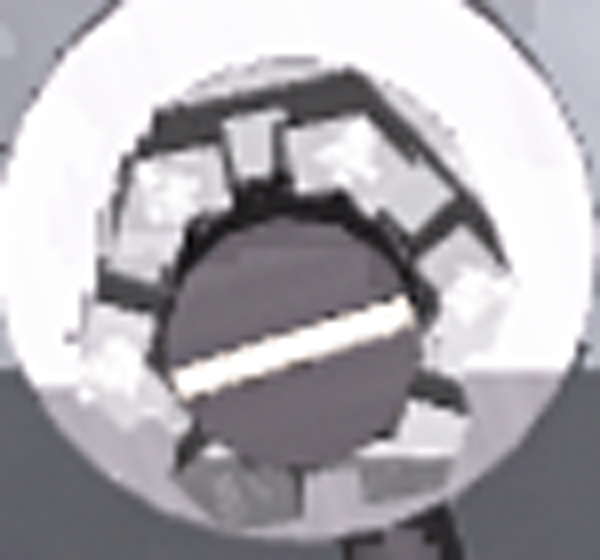

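View pics/pin.png

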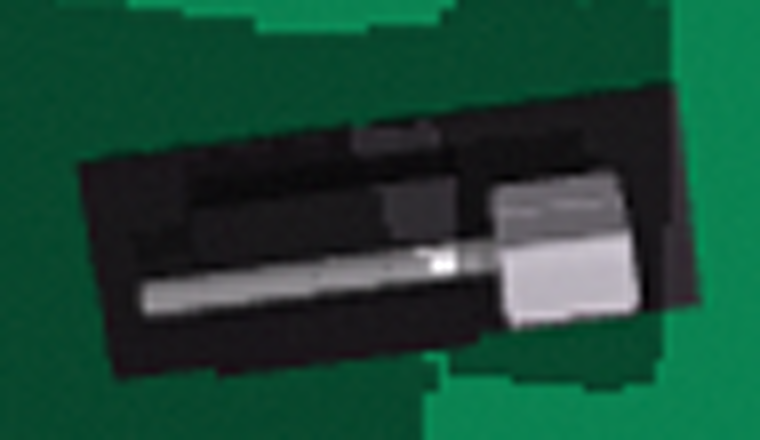

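Hole direction is -71.7°. The nut slots sit at about 12° (mod 60), so the nut needs a clockwise turn of about 23.7°. Now I'll grip the nut.

Run:
```python
from h import *
c2=load('w_pins'); g=lambda p:(p[0]/8+205,p[1]/8+170)
a=ray(c2,g((145,298)),.020); b=ray(c2,g((497,256)),.020); d=a-b
print('shaft tip',a,'head',b,np.linalg.norm(d),np.degrees(np.arctan2(d[1],d[0])))
print('headtop',np.mean([ray(c2,g(p),.037) for p in((500,240),(630,232),(638,308),(510,325))],0))
k=[ray(c2,g(p),.003)[:2] for p in((80,163),(672,88),(700,300),(115,378))]; e=k[0]-k[1]+k[3]-k[2]
print('rest',np.mean(k,0),np.degrees(np.arctan2(e[1],e[0])),np.linalg.norm(e)/2)
C=[.5251,.0572]; R=down(np.radians(12))
robot.move_ptp([*C,.17],R)
print(robot.move_linear([*C,.066],velocity=.12,threshold=8))
s=robot.get_state(); print(s['ee_pos'],s['force'],s['time'])
robot.gripper_to(.03)
s=robot.get_state(); print(s['ee_pos'],s['force'],s['moment'],s['opening'],s['grasp_force'],s['time'])
```

```text
shaft tip [ 0.48611606 -0.19477825  0.02      ] head [ 0.49371657 -0.2537807   0.02      ] 0.05948997392284133 97.34023963658532
headtop [ 0.49618304 -0.26472463  0.037     ]
rest [ 0.49184934 -0.23602361] 97.95096452720853 0.10302689690170216
False
[0.52556781 0.05714135 0.06661197] [0.06417233 0.24935009 0.79265546] 5.5583
[0.52491393 0.05715644 0.06596409] [-1.57642043 -0.46359583  1.80992651] [-0.14599457  0.53312617 -0.04779523] 0.04417208480818203 30.0005641579628 6.4083
```

Run:
```python
from h import *
p=[.5249,.0572,.066]
for a in (4,-4,-11.8):
    robot.move_ptp(p,down(np.radians(a))); s=robot.get_state()
    y=s['tool_rot'][:,1]; print(np.degrees(np.arctan2(y[1],y[0])),s['ee_pos'],s['force'],s['moment'],s['opening'],s['time'])
robot.pause(.4); s=robot.get_state(); y=s['tool_rot'][:,1]; print(np.degrees(np.arctan2(y[1],y[0])),s['ee_pos'],s['force'],s['moment'])
robot.gripper_to(.094)
robot.move_linear([*p[:2],.2],velocity=.15)
snap('wrist','w_cell2'); s=robot.get_state(); print(s['ee_pos'],s['time'])
im=cv2.imread('pics/w_cell2.png'); c=cam('wrist'); u=proj(c,[*p[:2],.08]).astype(int); print(u)
cv2.imwrite('pics/nut2.png',cv2.resize(im[u[1]-40:u[1]+40,u[0]-45:u[0]+45],None,fx=7,fy=7,interpolation=cv2.INTER_CUBIC))
```

```text
4.182541926633244 [0.52481444 0.05713769 0.06596952] [-1.42584359 -1.66863352  2.39377517] [-0.31396988  0.53198373 -0.24527834] 0.044567237769933196 6.6583
-3.6445772603355646 [0.52473089 0.05715037 0.06596858] [-3.34671784  0.00432542  3.65487217] [-0.34852942  0.93020726 -0.23512619] 0.04428016494561303 6.9083
-11.37571078110999 [0.52462187 0.05715916 0.06593527] [-4.4456591  -1.01350879  3.87529658] [-0.31775295  1.24505956 -0.24936196] 0.0439043569232472 7.1583
-11.486868479940537 [0.52467365 0.05717632 0.06595361] [-4.33681763 -0.81016453  3.52127223] [-0.10950528  1.31320589 -0.16866457]
[0.52442984 0.05706407 0.19909864] 9.55
[253 178]
```

View pics/nut2.png

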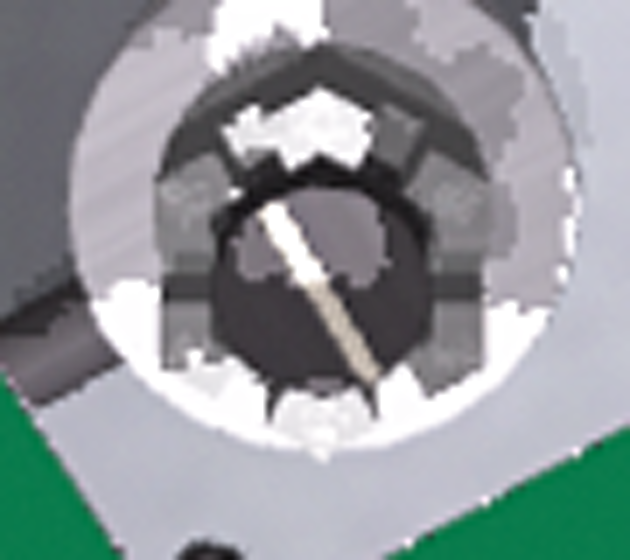

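The slots line up with the scribed line; the slots are at (240,150) and (370,400). Next I'll feel the stud's end height by touch, and its lateral centre by gripping it.

Run:
```python
from h import *
C=[.5248,.0572]; R=down(np.radians(18.3))
robot.gripper_to(0.0)
robot.move_ptp([*C,.125],R); robot.pause(.2); f0=robot.get_state()['force']
print(robot.move_linear([*C,.101],velocity=.015,threshold=3)); s=robot.get_state(); zt=s['ee_pos'][2]
print('touch',s['ee_pos'],s['force']-f0,'hole z',zt-.019-.020,s['time'])
robot.move_linear([*C,.13],velocity=.1); robot.gripper_to(.06)
robot.move_linear([*C,.1005],velocity=.08); robot.pause(.2); s=robot.get_state(); f0=s['force'];print(s['ee_pos'],f0,s['moment'])
robot.gripper_to(.02); robot.pause(.2); s=robot.get_state(); y=s['tool_rot'][:,1]
print(s['ee_pos'],s['force']-f0,'along y',(s['force']-f0)@y,s['opening'],s['time'],np.degrees(np.arctan2(y[1],y[0])))
```

```text
False
touch [0.52485505 0.05722241 0.10107086] [-1.67345708 -0.20933165 -0.56067298] hole z 0.06207085704101818 13.525
[0.52505303 0.05722106 0.10089169] [-0.67944916 -0.16400834 -0.87391938] [-0.04458499  0.02373093 -0.02449565]
[0.52478737 0.05718793 0.10048116] [ 1.15059445 -0.23469498  1.2163255 ] along y 1.0186643063829135 0.020249331752017045 16.6833 18.300064754772226
```

Run:
```python
from h import *
C=[.5248,.0572]
robot.move_linear([*C,.108],velocity=.1); robot.gripper_to(0.0); print(robot.get_state()['opening'])
robot.move_linear([*C,.102],velocity=.05);robot.pause(.2); f0=robot.get_state()['force']
print(robot.move_linear([*C,.093],velocity=.012,threshold=3)); s=robot.get_state(); print('touch',s['ee_pos'],s['force']-f0,s['time'])
c,im=snap('side','side1'); u=proj(c,[*C,.09]).astype(int); print(u)
cv2.imwrite('pics/s1.png',cv2.resize(im[u[1]-50:u[1]+40,u[0]-60:u[0]+60,::-1],None,fx=6,fy=6,interpolation=cv2.INTER_CUBIC))
```

```text
0.0003456124581867005
False
touch [0.5248307  0.05719973 0.09301383] [0.59376992 1.39719947 0.24620781] 18.7917
[234 165]
```

View pics/s1.png

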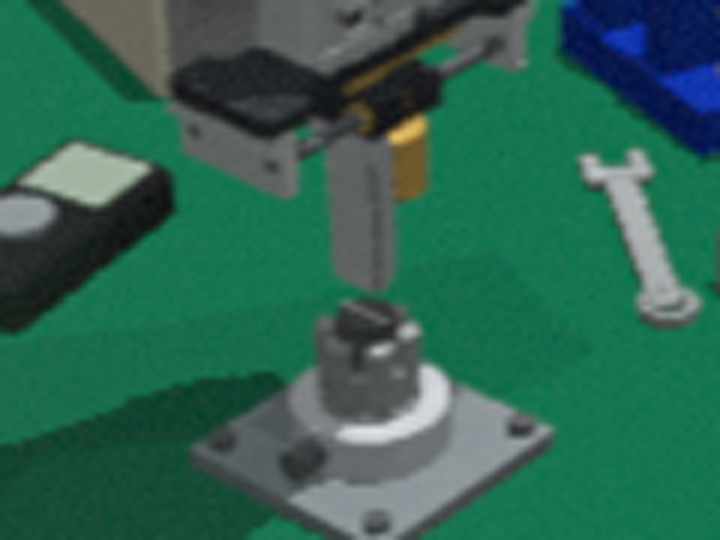

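Run:
```python
from h import *
c=load('side1'); u=np.array([234,165])
for z in (.012,.041,.078,.0845,.0945,.074,.093): print(z,(proj(c,[.5248,.0572,z])-u+[60,50])*6)
C=[.5248,.0572]
f0=robot.get_state()['force']
print(robot.move_linear([*C,.083],velocity=.012,threshold=3)); s=robot.get_state(); print('touch',s['ee_pos'],s['force']-f0,s['time'])
```

```text
0.012 [369.39768194 431.52572756]
0.041 [367.10898173 383.96232685]
0.078 [364.112569  321.6913582]
0.0845 [363.5770777  310.56286393]
0.0945 [362.74782459 293.32945899]
0.074 [364.44073357 328.5112217 ]
0.093 [362.87263391 295.92322611]
False
touch [0.52484258 0.05720782 0.08307061] [-0.62371257 -1.04244731  0.75586689] 19.825
```

Run:
```python
from h import *
C=[.5248,.0572]
robot.pause(.2);f0=robot.get_state()['force']
print(robot.move_linear([*C,.068],velocity=.012,threshold=3)); s=robot.get_state(); print('touch',s['ee_pos'],s['force']-f0,s['time'],s['tool_rot'][:,2],s['opening'])
c,im=snap('side','side2'); u=[234,165]
for z in (.066,.07,.0845,): print(z,(proj(c,[.5248,.0572,z])-u+[60,50])*6)
cv2.imwrite('pics/s2.png',cv2.resize(im[u[1]-50:u[1]+40,u[0]-60:u[0]+60,::-1],None,fx=6,fy=6,interpolation=cv2.INTER_CUBIC))
```

```text
True
touch [0.52481868 0.05721989 0.07734542] [-2.39090966  0.26560803  6.95727414] 20.6667 [-1.15430040e-04  1.41162637e-04 -9.99999983e-01] 0.0003682775685501589
0.066 [365.09395745 342.08641562]
0.07 [364.76786142 335.30954019]
0.0845 [363.5770777  310.56286393]
```

View pics/s2.png

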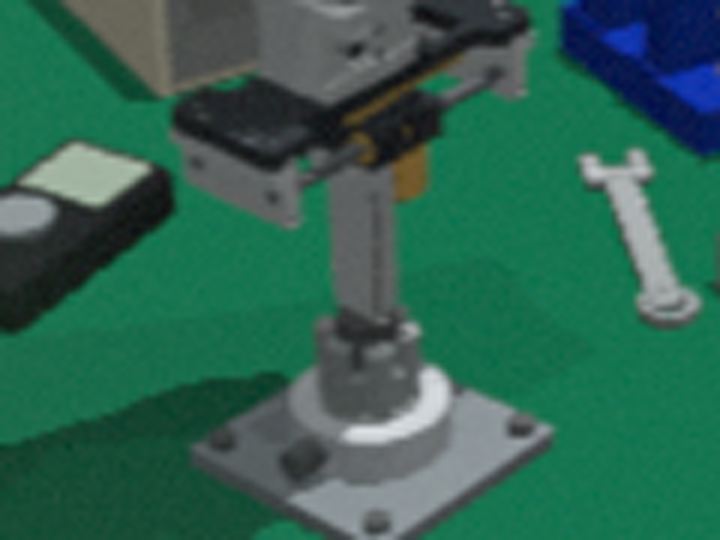

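Run:
```python
from h import *
C=[.5248,.0572]; B=[.50,-.13]; R=down(np.radians(18.3))
robot.move_linear([*C,.13],velocity=.15)
robot.move_ptp([*B,.06],R); robot.move_linear([*B,.032],velocity=.08)
robot.pause(.2);f0=robot.get_state()['force']
print(robot.move_linear([*B,-.012],velocity=.02,threshold=3)); s=robot.get_state(); print('touch',s['ee_pos'],s['force']-f0,s['time'])
robot.move_linear([*B,.06],velocity=.15)
```

```text
True
touch [ 0.49999704 -0.12997155 -0.00903402] [-1.15466164  1.02315286  7.77603345] 24.5667
```

The bench touch shows that the fingertips sit 9 mm behind the reported TCP height, not 19 mm ahead of it. That puts the stud end at 86.4 mm, which agrees with the camera, so the hole is at z≈66.4 mm. Next I'll grip the stud to get its lateral centre.

Run:
```python
from h import *
C=np.array([.5248,.0572]); R=down(np.radians(18.3)); y=R[:2,1]
robot.gripper_to(.05)
robot.move_ptp([*C,.10],R)
robot.move_linear([*C,.0715],velocity=.08); robot.pause(.2); s=robot.get_state(); f0=s['force'];p0=s['ee_pos']; print(p0,f0)
robot.gripper_to(.02); robot.pause(.2)
for i in range(3):
    s=robot.get_state(); fy=(s['force']-f0)[:2]@y; print(C,s['ee_pos'],'fy',fy,'dy',(s['ee_pos']-p0)[:2]@y,s['opening'],s['grasp_force'],s['time'])
    if i==2: break
    C=C+y*(.0005 if i==0 else 0) ; 
    if i==0: robot.move_linear([*C,.0715],velocity=.02); robot.pause(.2)
    else: break
robot.gripper_to(.05); robot.move_linear([*C,.14],velocity=.15); print(robot.get_state()['time'])
```

```text
[0.52497244 0.05720909 0.07177684] [-0.18723187  1.02137201 -0.10097989]
[0.5248 0.0572] [0.52491741 0.05727764 0.07159685] fy 0.4068885610158731 dy -3.071795713537102e-05 0.028468321825169635 30.000532865524292 28.2667
[0.52527471 0.057357  ] [0.52494988 0.05729393 0.07153712] fy -2.8448974550387165 dy 5.223608344225104e-06 0.0286940688461506 30.001740753650665 28.7167
29.8667
```

Run:
```python
from h import *
H=np.array([.4960,-.2662]); R=down(np.radians(7.6))
robot.move_ptp([*H,.08],R)
print(robot.move_linear([*H,0.0],velocity=.08,threshold=6)); robot.pause(.2); s=robot.get_state(); f0=s['force']; print(s['ee_pos'],f0)
robot.gripper_to(0.004); robot.pause(.1); s=robot.get_state(); zg=s['ee_pos'][2]
print(s['ee_pos'],R.T@(s['force']-f0),s['opening'],s['grasp_force'],s['time'])
robot.move_linear([*H,.11],velocity=.12)
C=np.array([.52486,.05722]); a=np.radians(108.3); u=np.array([np.cos(a),np.sin(a)])
robot.move_ptp([*(C-u*.125),.10],down(a-np.pi/2))
s=robot.get_state(); print(zg,s['ee_pos'],s['opening'],s['time'])
snap('wrist','w_held'); print(robot.get_state()['time'])
```

```text
False
[ 4.96241687e-01 -2.66257325e-01  3.61610441e-04] [ 0.31694677 -0.10588859 -0.65181911]
[ 4.95988918e-01 -2.66218397e-01 -4.49236314e-06] [-0.04429898  0.36894364 -1.45958361] 0.013533605894096067 30.000031739473343 33.2167
-4.492363135703836e-06 [ 0.56383418 -0.0623368   0.09981138] 0.01352367122505521 35.15
35.2
```

View pics/w_held.png

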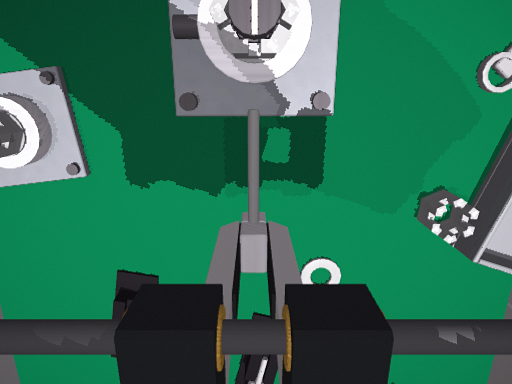

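The pin is held straight and aligned with the line and slot, with its tip at (253,111) and the head front near (253,222). I'll insert it by feel.

```bash
cat > ins.py <<'E'
from h import *
C=np.array([.52486,.05722]); a=np.radians(108.3); u=np.array([np.cos(a),np.sin(a)]); v=np.array([-u[1],u[0]]); R=down(a-np.pi/2)
def P(s,z,l=0): return [*(C-u*s+v*l),z-.019]   # s: TCP distance behind stud axis, z: pin axis height
def F(f0): f=robot.get_state()['force']-f0; return np.round([f[:2]@u,f[:2]@v,f[2]],2)
def S(): e=robot.get_state()['ee_pos']; return round(float((C-e[:2])@u),4)
E
python3 - <<'E'
from ins import *
c=load('w_held'); e=np.array([.56383,-.06234])
for o in (.067,.069,.071,.073,.075): print(o,proj(c,[*(e+u*o),.1188]))
for o in (.009,.011,.013): print('head top front',o,proj(c,[*(e+u*o),.1368]),)
robot.move_linear(P(.110,.0664),velocity=.1); robot.pause(.2); f0=robot.get_state()['force']
h=robot.move_linear(P(.062,.0664),velocity=.02,threshold=4); print(h,S(),F(f0),robot.get_state()['ee_pos'],robot.get_state()['time'])
np.save('f0.npy',f0)
E
```

```text
0.067 [251.99847933 121.34539224]
0.069 [251.99129069 117.31349991]
0.071 [251.98405289 113.25403752]
0.073 [251.97676543 109.16672131]
0.075 [251.9694278  105.05126364]
head top front 0.009 [252.02699721 241.81452883]
head top front 0.011 [252.01987143 238.1755986 ]
head top front 0.013 [252.01269669 234.51166459]
False 0.0621 [ 0.64 -0.33 -0.26] [ 0.54435923 -0.00171713  0.04741694] 38.65
```

It went in without contact. I'll continue to the head stop and press.

Run:
```python
from ins import *
f0=np.load('f0.npy')
h=robot.move_linear(P(.0385,.0664),velocity=.03,threshold=4); print(h,S(),F(f0))
robot.pause(.2); f0=robot.get_state()['force']
if not h:
    h=robot.move_linear(P(.029,.0664),velocity=.008,threshold=3); print(h,S(),F(f0),robot.get_state()['time'])
    if h:
        t=S()
        for i in range(12):
            robot.pause(.1); f=-F(f0)[0]; print(round(t,5),S(),F(f0))
            if 8<=f<=10: break
            t-=np.clip((9-f)/8000,-.0004,.0004); robot.move_linear(P(t,.0664),velocity=.01)
        for i in range(4): robot.pause(.15); print(F(f0))
s=robot.get_state(); print(s['opening'],s['grasp_force'],s['time'])
```

```text
False 0.0387 [ 0.31  0.91 -0.91]
True 0.0354 [-2.97 -1.57  1.26] 40.375
0.0354 0.0354 [-2.04 -1.62  2.07]
0.035 0.0354 [-5.79 -0.53  0.28]
0.0346 0.0353 [-8.12 -0.16 -1.23]
[-7.01 -0.24 -1.34]
[-7.39 -0.77 -1.98]
[-7.89 -1.14 -1.81]
[-7.12  0.15 -0.55]
0.013983792037978537 29.999403208494186 41.775
```

Run:
```python
from ins import *
robot.move_linear(P(.0344,.0664),velocity=.01)
f0=np.load('f0.npy')
for i in range(4): robot.pause(.2); print(F(f0))
robot.move_linear(P(.0352,.0664),velocity=.01)   # ease off before release
robot.gripper_to(.05); robot.pause(.2)
robot.move_linear(P(.0352,.13),velocity=.1); robot.move_linear(P(.13,.15),velocity=.15)
c,im=snap('wrist','w_fin'); print(robot.get_state()['time'],[proj(c,[*(C-u*x),z]) for x,z in((.023,.0844),(.045,.0844),(-.037,.0664))])
```

```text
[-8.47  1.   -3.34]
[-7.61  1.42 -2.83]
[-7.89  1.13 -2.48]
[-7.6  -0.15 -2.73]
45.6417 [array([252.77388538,  52.07343168]), array([252.7617371 ,  86.85303435]), array([252.9094478 , -42.43304083])]
```

My picture budget is spent, so I'll check the head's position numerically in the last frame.

Run:
```python
import cv2
g=cv2.imread('pics/w_fin.png')
print([(r,g[r,253].tolist()) for r in range(30,112,4)])
print([(x,g[75,x].tolist()) for x in range(229,280,4)])
```

```text
[(30, [254, 255, 255]), (34, [255, 255, 255]), (38, [47, 43, 47]), (42, [247, 245, 246]), (46, [243, 241, 243]), (50, [245, 243, 244]), (54, [162, 157, 161]), (58, [173, 165, 171]), (62, [173, 163, 169]), (66, [173, 164, 168]), (70, [171, 161, 167]), (74, [169, 160, 167]), (78, [170, 160, 165]), (82, [167, 158, 164]), (86, [166, 158, 162]), (90, [119, 111, 112]), (94, [126, 119, 117]), (98, [127, 119, 118]), (102, [128, 117, 117]), (106, [124, 116, 115]), (110, [56, 78, 28])]
[(229, [126, 117, 116]), (233, [119, 112, 113]), (237, [202, 192, 198]), (241, [212, 203, 208]), (245, [160, 153, 158]), (249, [168, 159, 164]), (253, [168, 159, 165]), (257, [171, 161, 168]), (261, [175, 167, 172]), (265, [183, 173, 179]), (269, [174, 165, 171]), (273, [167, 157, 162]), (277, [208, 196, 197])]
```

The head's top face spans rows 52 to 88, where a pin at home was predicted to be (52 to 87). I'll hand the job in.

```bash
python3 -c "
from rig import robot
print(robot.sign_off())"
```

```text
the job is handed in; nothing more can be done
None
```

The job is handed in, with no verdict returned: I tightened the nut to the next slots and put the long pin through with its head home, but the final press measured about 7.6–8.5 N, mostly just under the 8–10 N asked for.

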